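# Shut the curing drawer and hold the recessed reset button down with the stylus

## Task

The printed dental model is loaded in the curing unit: first push the unit's drawer fully shut, then take the blue-handled stylus out of its stand, reach its steel tip down through the round hole in the unit's grey deck and press the recessed red reset button all the way down. Finish while still gripping the stylus and holding the button down with it; do not press the button while the drawer is open, and leave the jar, the reel and the pliers where they are.

Things in the scene. Friction and masses are not known exactly. Their poses are not given: they have to be found in the camera images.
- drawer_handle (a point): Middle of the steel bar handle of the drawer of the white curing unit (unit 170 mm deep, 260 mm wide, 100 mm high, fixed to the counter). The bar is 10 mm thick and 64 mm long, its centreline 72 mm above the counter and 25 mm in front of the drawer's front panel (134 mm wide, 14 to 88 mm above the counter), which is on the right half of the unit. Axes are the unit's: x points into the unit (the direction that shuts the drawer), y along the bar to the left, z up.
- drawer (a joint): How far the drawer is pulled out, in m: 0 is fully shut (stop), 0.08 fully out. It slides with about 2 N of friction and stays where it is left.
- aperture (a point): Centre of the round hole, 14 mm in diameter, in the grey deck on the left half of the unit, at the deck's top face (100 mm above the counter). The deck is 12 mm thick. A white ring is printed round the hole. With the drawer shut, the hole is 75 mm further in (+x) and 128 mm further left (+y) than drawer_handle. Axes are the unit's: x into the unit, y left, z up. The hole is 50 mm behind the unit's front face and 75 mm left of the unit's middle.
- button_top (a point): Centre of the top face of the red reset button, 13.6 mm in diameter, right below the hole; when not pressed it lies 14 mm below the deck's top face.
- button (a joint): How far the button is pressed, in m: 0 is up, 0.005 is all the way down (stop). It is sprung: about 1 N to start, 4 N at the stop; it comes back up when let go.
- stylus_handle (a point): Centre of the stylus's round blue handle (16 mm in diameter, 70 mm long). The stylus weighs about 45 g and is 115 mm long: a straight steel shank of 6 mm diameter and 45 mm length continues from the handle's lower end, so the tip is 80 mm from this point along -z. z runs along the stylus, from tip to handle. At the start it stands upright in its stand, this point 87 mm above the counter.
- stylus_tip (a point): The stylus's tip (centre of the flat lower end of the shank).
- stand_top (a point): Centre of the top face of the aluminium stand (block 50 x 50 x 52 mm, fixed to the counter) with a 10 mm through hole where the stylus's shank stands; the handle's lower end rests on this face.
- jar: Milky glass jar with a tin lid, 60 mm in diameter, 75 mm high, loose; origin at the centre of its underside. To be left alone.
- reel: Nickel reel, 64 mm in diameter, 50 mm high, standing on its flange, loose; origin at the centre of its underside. To be left alone.
- pliers: Steel contouring pliers lying flat, about 135 mm long along x (jaws to +x), 54 mm wide, 11 mm high, loose; origin at the counter, near the middle. To be left alone.
There are look-alikes about, which are no part of the job. Of the things shaped like the part that bears stylus_handle, the blue one is meant.

How it is judged:
On the way, in this order (a step that is already met when the one before it is completed fails the run):
1. the drawer is fully shut (value of joint drawer below 0.004 m), for 0.2 s.
2. the stylus has been taken out of its stand (z of stylus_tip in the frame of stand_top above 0 m and contact force between the fingers and stylus above 0.5 N), for 0.1 s.
3. the gripped stylus holds the button down (value of joint button above 0.0038 m and contact force between stylus and button above 1.5 N and contact force between the fingers and stylus above 0.5 N), for 0.3 s.
At the end, for the whole second after the job is handed in: The drawer is within 4 mm of shut; the stylus, still in the fingers, reaches through the hole (tip within 7 mm of its axis, more than 12 mm below the deck) and holds the button at least 3.8 of its 5 mm down with more than 1.5 N, through the last second (all of step 3 and value of joint drawer below 0.004 m and horizontal distance between stylus_tip and aperture below 0.007 m and z of stylus_tip in the frame of aperture below -0.012 m); the arm keeps its last pose, push and grip.
It fails at once if the button is pressed while the drawer is open (value of joint button above 0.002 m and value of joint drawer above 0.008 m).
It fails at once if the jar is moved (distance of jar from where it was at the start of the episode above 0.03 m).
It fails at once if the reel is moved (distance of reel from where it was at the start of the episode above 0.03 m).
It fails at once if the pliers are moved (distance of pliers from where it was at the start of the episode above 0.03 m).
It also fails if it takes over 58 s, if anything falls off the work surface, if the arm or the gripper's body presses on something with over 40 N, if the wrist force passes 120 N, or if a joint passes its speed limit or range.

## Robot

A 6-joint arm with a two-finger parallel gripper is mounted at the origin on the work surface. World frame = base frame: x ahead of the robot, y to its left, z up, the work surface at z = 0. Lengths are in m, angles in rad, forces in N, time in s.
With the tool pointing down it reaches from about 0.3 to 0.75 m from the base axis. Payload 8.5 kg.
Tool frame: the origin (TCP) lies midway between the tips of the shut fingers; the grasp point (between the pads) lies ctrl.tcp_to_grasp behind it (ctrl.tcp_to_grasp is the distance from the TCP to the grasp point, in m); z points along the fingers, x is the direction in which the jaws open and shut, and the axes are right-handed (so a half turn about z gives the same grasp; the last joint's range is limited). The gripper opens to 88 mm and grips with 3 to 60 N. Pads are 18 mm wide; open, the fingers measure 123 mm over their backs; the gripper's body (75 mm by 187 mm) begins 45 mm behind the grasp point.
Start: joints at [1.127, 0.381, 1.297, -0, 1.464, -0.215], TCP at [0.125, 0.536, 0.239] pointing down, gripper open.
Joint ranges: [-3.11, 3.11], [-0.89, 2.33], [0.22, 2.48], [-1.42, 4.56], [0.17, 2.85], [-2.88, 2.88]. Speed limits (rad/s): [2.39, 2.39, 3.14, 3.14, 3.14, 3.14].

## Interface

Orientations are given as a 3x3 rotation matrix whose columns are the frame's x, y, z axes.
In Python, from station import ctrl, capture, get_calibration gives the robot as it stands. The module is installed in compiled form; this text tells all that it offers.
- The arm moves only by the tool apply_moves, never from a script. Its argument "motion" is a list of rows, each a list of 7 numbers: the shift along the world's x, y, z normalised to -1 to 1, where 1 is 25 cm, then the turn, a rotation vector about the world's x, y, z normalised to -1 to 1, where 1 is 60 degrees, then the closure in counts, from 0 (fully open) to 255 (shut). In form: [[tx, ty, tz, wx, wy, wz, fingers], ...]. A call has exactly 5 rows; each row shifts and turns the pose as measured when the row begins; what a row does not reach is not made up. A row lasts 1/12 s, in which the tool goes at most 41.7 mm and 7.16 degrees, less where a joint would pass 70% of its speed; a pose out of reach is approached as far as the arm can. A call with a number of a shift or a turn outside -1 to 1 is refused whole. A call with a gripper value outside its range is refused whole. The fingers move at their own pace and stop on an object; "squeeze" is the grip in N (left out, the last holds). Time passes only in rows, so rows that do not move let the fingers close, or fill a call up. It gives the time, the measured TCP pose, the force and the opening at its end, in the units of the state.
- ctrl.state(): the state, without advancing time (a new reading comes with each control period).
- capture(name): name is "scene" or "top" or "wrist"; returns (picture, depth): 420x560x3 uint8, blue, green, red; 420x560 float32, m along the optical axis (not along the pixel's ray), 0 where there is no reading.
- get_calibration(name): a dict with "fx", "fy", "cx", "cy" (pixels), "camera_from_world" (4x4, takes a point from world to camera coordinates); the wrist camera has in their place "tool_from_camera" (4x4, takes a point from camera to tool coordinates, whose origin is the TCP and whose axes are the tool frame's). Camera axes: x right, y up, looking along -z (the intrinsics and any distortion apply to the point x, -y, -z); pixel columns grow to the right and rows downward; lengths in m; the calibration is good to about 2 mm. A picture is of the moment at which its call begins: read the wrist's pose just before it. get_calibration takes no time and is no camera call.
- ctrl.sign_off(): hands the job in, once; it reports no verdict.
The state is a dict: "time": time; "qpos": joint angles; "joint_vel": joint speeds; "effort": joint torques, N m; "ee_pos": TCP position; "tool_rot": TCP orientation; "contact_force": force on the tool from outside, world axes, zero at the start; "torque": the same for the moment, N m; "opening": finger opening in m.
Only numpy, scipy, OpenCV 4.12 (cv2) and the standard library are available. Lean on these libraries where they do the work, as an engineer would, in place of code of your own. Each camera call takes 0.05 s, during which the arm holds its last target.

## Working session

There is one attempt and no reset: what is moved stays moved. The work goes in short steps, Python scripts to look and compute and a tool call to move; the robot and the scene stay as the last step left them, time stands still between calls to the robot, and variables do not carry over. Pictures are saved under pics/ and viewed, and the job is handed in when it is done.

Besides the shell and the picture viewer there is one more tool, called after ">>>" by a JSON object that holds its "api" and its "payload". apply_moves: Moves the arm, as the interface text tells. Scaled input: -1 to 1 covers 25 cm each way for a shift and 60 degrees each way for a turn. Its arguments: {"type":"object","properties":{"motion":{"type":"array","items":{"type":"array","items":{"type":"number"}}},"squeeze":{"type":"number"}},"required":["motion"]}

```bash
mkdir -p pics
cat > h.py <<'E'
import numpy as np, cv2
from station import ctrl, capture, get_calibration
E
python3 - <<'E'
from h import *
s=ctrl.state(); print({k:np.round(v,4).tolist() for k,v in s.items()}, ctrl.tcp_to_grasp)
for n in ("scene","top"):
    p,d=capture(n); cv2.imwrite(f"pics/{n}0.png",p); np.save(f"pics/{n}0.npy",d)
    c=get_calibration(n); print(n,{k:np.round(v,4).tolist() for k,v in c.items()})
E
```

```text
{'time': 0.0, 'qpos': [1.1267, 0.3812, 1.2982, -0.0, 1.4636, -0.2153], 'joint_vel': [0.0023, 0.0022, -0.0008, 0.001, -0.0007, -0.0001], 'effort': [-0.0024, -43.7925, -22.4551, 0.0712, 0.0353, -0.0001], 'ee_pos': [0.1246, 0.5354, 0.2382], 'tool_rot': [[0.2268, 0.9739, -0.0006], [0.9739, -0.2268, -0.0013], [-0.0014, -0.0003, -1.0]], 'contact_force': [-0.2976, 0.3683, -0.8509], 'torque': [-0.0065, -0.01, 0.0153], 'opening': 0.0884} 0.0187
scene {'fx': 452.5945, 'fy': 452.5945, 'cx': 277.2574, 'cy': 208.2522, 'camera_from_world': [[-0.053, 0.9985, 0.0165, 0.0614], [-0.6616, -0.0475, 0.7484, 0.2788], [0.748, 0.0288, 0.6631, -1.3921], [0.0, 0.0, 0.0, 1.0]]}
top {'fx': 497.4486, 'fy': 497.4486, 'cx': 280.6503, 'cy': 213.4322, 'camera_from_world': [[0.0061, -0.9997, 0.0249, -0.0681], [0.9935, 0.0089, 0.1131, -0.5362], [-0.1133, 0.0241, 0.9933, -1.0469], [0.0, 0.0, 0.0, 1.0]]}
```

View pics/scene0.png

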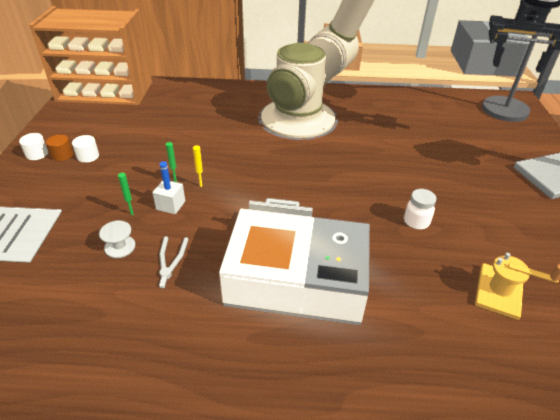

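View pics/top0.png

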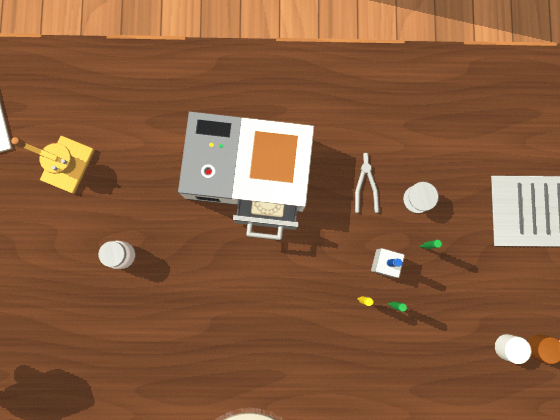

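The top view shows the unit at px (185-312, 112-212), the open drawer's handle at (265,236), the white-ringed hole at (208,171) and the stand at (388,263). The blue stylus is at (396,263). Look-alikes are green (431,244), green (398,307) and yellow (366,301). Next I'll enlarge and measure.

```bash
cat >> h.py <<'E'
def w_from_px(n,u,v,z=None,d=None):
    c=get_calibration(n); T=np.linalg.inv(c["camera_from_world"])
    r=np.array([(u-c["cx"])/c["fx"],-(v-c["cy"])/c["fy"],-1.0])
    if d is not None: return T[:3,:3]@(r*d)+T[:3,3]
    r=T[:3,:3]@r; o=T[:3,3]; return o+r*(z-o[2])/r[2]
E
python3 - <<'E'
from h import *
t=cv2.imread("pics/top0.png"); s=cv2.imread("pics/scene0.png")
a=cv2.resize(t[100:250,170:330],None,fx=3.5,fy=3.5,interpolation=cv2.INTER_CUBIC)
b=cv2.resize(t[220:325,340:460],None,fx=4.5,fy=4.5,interpolation=cv2.INTER_CUBIC)
e=cv2.resize(s[130:260,90:220],None,fx=4.5,fy=4.5,interpolation=cv2.INTER_CUBIC)
cv2.imwrite("pics/a.png",a);cv2.imwrite("pics/b.png",b);cv2.imwrite("pics/e.png",e)
d=np.load("pics/top0.npy")
for u,v in [(265,236),(208,171),(388,263),(380,262),(396,263),(200,140),(431,244),(420,197),(116,255)]:
    print((u,v),d[v,u],w_from_px("top",u,v,d=d[v,u]).round(4))
E
```

```text
(265, 236) 1.025433 [ 0.4843 -0.0309  0.0776]
(208, 171) 1.0290009 [0.6174 0.0882 0.0863]
(388, 263) 1.0276059 [ 0.4306 -0.2854  0.0754]
(380, 262) 1.0526124 [ 0.433  -0.2745  0.0503]
(396, 263) 0.9807751 [ 0.4299 -0.2899  0.1226]
(200, 140) 1.0175103 [0.678  0.1037 0.1044]
(431, 244) 1.0089391 [ 0.4691 -0.3678  0.1006]
(420, 197) 1.0711609 [ 0.5729 -0.3635  0.0497]
(116, 255) 1.0166615 [0.4433 0.2731 0.0744]
```

View pics/a.png

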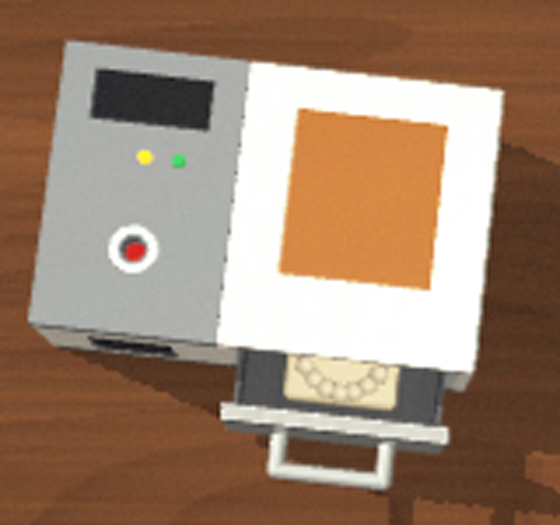

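View pics/b.png

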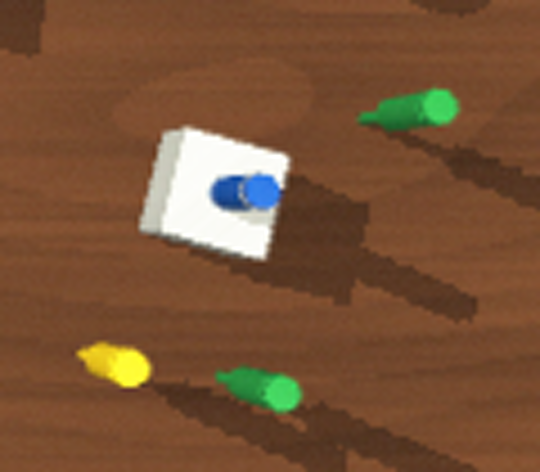

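View pics/e.png

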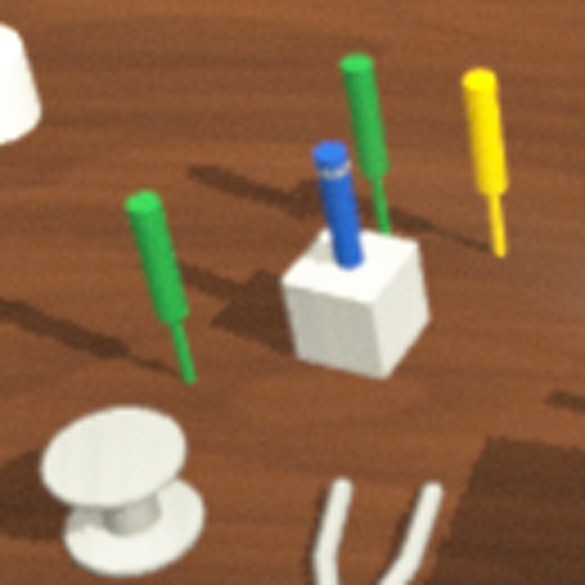

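The crops confirm the blue stylus is the one standing in the stand. Its handle top is at about (398.4,262.4) in the top picture. The green and yellow ones stand on the counter.

Run:
```python
from h import *
f=lambda x,y,z:w_from_px("top",170+x/3.5-.4,100+y/3.5-.4,z=z)
BL,BR,FL,FR=[f(*p,0.1)[:2] for p in [(65,41),(503,91),(30,325),(473,373)]]
print("corners",BL,BR,FL,FR, [np.linalg.norm(v).round(4) for v in (BL-BR,FL-FR,BL-FL,BR-FR)])
for v in (BL-BR,FL-FR): print("yaw y",np.degrees(np.arctan2(-v[0],v[1])))
for v in (BL-FL,BR-FR): print("yaw x",np.degrees(np.arctan2(v[1],v[0])))
print("hole",f(133,249,.1), "panel", f(333,425,.088),"bar ends",f(276,472,.077),f(385,484,.077))
g=lambda x,y,z:w_from_px("top",340+x/4.5-.4,220+y/4.5-.4,z=z)
print("blue top",g(263,191,.122)); 
print("stand corners",[g(*p,.052)[:2].round(4) for p in[(183,127),(290,156),(266,260),(160,232)]])
print("greens,yellow tops",g(440,106,.115),g(283,394,.115),g(133,367,.115))
# scene view check
c=get_calibration("scene");
def proj(P):
    q=c["camera_from_world"]@np.r_[P,1]; return c["cx"]+c["fx"]*q[0]/-q[2], c["cy"]-c["fy"]*q[1]/-q[2]
print(proj(g(263,191,.122)),proj(f(133,249,.1)))
h=lambda x,y,z:w_from_px("scene",90+x/4.5-.4,130+y/4.5-.4,z=z)
print("scene blue top",h(330,151,.122),"green",h(145,201,.115))
print("scene hole",w_from_px("scene",340.5,238.5,z=.1))
```

```text
corners [0.73957719 0.13012666] [ 0.7127447  -0.12900174] [0.5697935  0.14572432] [ 0.54415469 -0.11130742] [np.float64(0.2605), np.float64(0.2583), np.float64(0.1705), np.float64(0.1695)]
yaw y -5.911851338889597
yaw y -5.69638857311763
yaw x -5.24890516251284
yaw x -5.991527352071895
hole [0.61519576 0.08727628 0.1       ] panel [ 0.51427551 -0.03018534  0.088     ] bar ends [0.48725664 0.00318655 0.077     ] [ 0.48067779 -0.06107684  0.077     ]
blue top [ 0.43186003 -0.29417565  0.122     ]
stand corners [array([ 0.4629, -0.2752]), array([ 0.4496, -0.3256]), array([ 0.4009, -0.3132]), array([ 0.4137, -0.2635])]
greens,yellow tops [ 0.4701114  -0.37594517  0.115     ] [ 0.34366589 -0.30297014  0.115     ] [ 0.35501413 -0.23723192  0.115     ]
(np.float64(162.27190117130127), np.float64(163.60789917703173)) (np.float64(338.9021173477354), np.float64(238.42763824588923))
scene blue top [ 0.43008452 -0.29313953  0.122     ] green [ 0.46742202 -0.37463024  0.115     ]
scene hole [0.61517865 0.09031702 0.1       ]
```

>>> {"api": "apply_moves", "payload": {"motion": [[0.08, -0.14, 0, 0, 0, 0.024, 255], [0.08, -0.14, 0, 0, 0, 0.024, 255], [0.08, -0.14, 0, 0, 0, 0.024, 255], [0.08, -0.14, 0, 0, 0, 0.024, 255], [0.08, -0.14, 0, 0, 0, 0.024, 255]], "squeeze": 20}}

```text
time: 0.52
ee_pos: [0.2231, 0.3579, 0.2351]
tool_rot: [[0.087, 0.996, -0.003], [0.996, -0.087, -0.003], [-0.004, -0.003, -1.0]]
contact_force: [1.3, 0.7, 0.2]
opening: 0.0568
```

>>> {"api": "apply_moves", "payload": {"motion": [[0.08, -0.14, 0, 0, 0, 0, 255], [0.08, -0.14, 0, 0, 0, 0, 255], [0.08, -0.14, 0, 0, 0, 0, 255], [0.08, -0.14, 0, 0, 0, 0, 255], [0.08, -0.14, 0, 0, 0, 0, 255]]}}

```text
time: 0.93
ee_pos: [0.3233, 0.1751, 0.2346]
tool_rot: [[0.083, 0.997, -0.004], [0.997, -0.083, -0.004], [-0.004, -0.003, -1.0]]
contact_force: [-0.1, 0.9, 0.1]
opening: 0.0236
```

>>> {"api": "apply_moves", "payload": {"motion": [[0.08, -0.14, 0, 0, 0, 0, 255], [0.08, -0.14, 0, 0, 0, 0, 255], [0.08, -0.14, 0, 0, 0, 0, 255], [0.08, -0.14, 0, 0, 0, 0.01, 255], [0.08, -0.14, 0, 0, 0, 0.01, 255]]}}

```text
time: 1.35
ee_pos: [0.4235, -0.0079, 0.2346]
tool_rot: [[0.063, 0.998, -0.004], [0.998, -0.063, -0.003], [-0.004, -0.003, -1.0]]
contact_force: [0.7, -0.4, 0.3]
opening: 0.0006
```

>>> {"api": "apply_moves", "payload": {"motion": [[0.04, -0.08, 0, 0, 0, 0, 255], [0, 0, -0.16, 0, 0, 0, 255], [0, 0, -0.16, 0, 0, 0, 255], [0, 0, -0.16, 0, 0, 0, 255], [0, 0, -0.16, 0, 0, 0, 255]]}}

```text
time: 1.77
ee_pos: [0.4409, -0.039, 0.0753]
tool_rot: [[0.073, 0.997, 0.015], [0.997, -0.073, -0.011], [-0.01, 0.016, -1.0]]
contact_force: [1.0, 0.7, -0.4]
opening: 0.0004
```

>>> {"api": "apply_moves", "payload": {"motion": [[0, 0.04, -0.06, 0, 0, 0, 255], [0.06, 0, 0, 0, 0, 0, 255], [0.06, -0.005, 0, 0, 0, 0, 255], [0.05, -0.005, 0, 0, 0, 0, 255], [0.05, -0.005, 0, 0, 0, 0, 255]]}}

```text
time: 2.18
ee_pos: [0.489, -0.0304, 0.0497]
tool_rot: [[0.075, 0.997, -0.009], [0.997, -0.075, -0.004], [-0.004, -0.009, -1.0]]
contact_force: [-2.7, -0.7, 1.5]
opening: 0.0004
```

>>> {"api": "apply_moves", "payload": {"motion": [[0.02, -0.002, 0, 0, 0, 0, 255], [0.02, -0.002, 0, 0, 0, 0, 255], [0, 0, 0, 0, 0, 0, 255], [0, 0, 0, 0, 0, 0, 255], [0, 0, 0, 0, 0, 0, 255]]}}

```text
time: 2.6
ee_pos: [0.4997, -0.0314, 0.0488]
tool_rot: [[0.075, 0.997, -0.011], [0.997, -0.075, -0.003], [-0.004, -0.011, -1.0]]
contact_force: [-1.1, -0.2, 0.0]
opening: 0.0006
```

>>> {"api": "apply_moves", "payload": {"motion": [[0.02, -0.002, 0.015, 0, 0, 0, 255], [0.02, -0.002, 0, 0, 0, 0, 255], [0.015, -0.002, 0, 0, 0, 0, 255], [0, 0, 0, 0, 0, 0, 255], [0, 0, 0, 0, 0, 0, 255]]}}

```text
time: 3.02
ee_pos: [0.5097, -0.0321, 0.0527]
tool_rot: [[0.075, 0.997, -0.022], [0.997, -0.075, -0.001], [-0.003, -0.022, -1.0]]
contact_force: [-1.3, 0.3, 1.7]
opening: 0.0007
```

>>> {"api": "apply_moves", "payload": {"motion": [[0.02, -0.002, 0, 0, 0, 0, 255], [0.015, -0.002, 0, 0, 0, 0, 255], [0, 0, 0, 0, 0, 0, 255], [0, 0, 0, 0, 0, 0, 255], [0, 0, 0, 0, 0, 0, 255]]}}

```text
time: 3.43
ee_pos: [0.5094, -0.0319, 0.0526]
tool_rot: [[0.074, 0.996, -0.047], [0.997, -0.074, 0.002], [-0.002, -0.047, -0.999]]
contact_force: [-2.6, -0.7, -0.4]
opening: 0.0004
```

Run:
```python
from h import *
s=ctrl.state(); print(s["contact_force"],s["torque"],s["ee_pos"],s["qpos"],s["effort"])
t,_=capture("top"); s,_=capture("scene")
a=cv2.resize(t[100:280,170:330],None,fx=3.2,fy=3.2,interpolation=cv2.INTER_CUBIC)
e=cv2.resize(s[100:310,190:390],None,fx=2.7,fy=2.7,interpolation=cv2.INTER_CUBIC)
h=min(a.shape[0],e.shape[0]); cv2.imwrite("pics/push1.png",cv2.resize(np.hstack([a[:h],e[:h,:285+250]]),(780,int(780*h/(a.shape[1]+min(535,e.shape[1]))))))
```

```text
[-2.57201944 -0.66154709 -0.4289737 ] [ 0.05714823  0.41866264 -0.08332147] [ 0.5093639  -0.0318583   0.05260089] [-0.28891509  0.54976355  1.63224708 -0.01379827  1.00554316 -1.7776131 ] [ 6.79851844e-03 -4.56460905e+01 -1.66359293e+01  3.12963186e-02
 -4.78486419e-01 -3.75955948e-02]
```

View pics/push1.png

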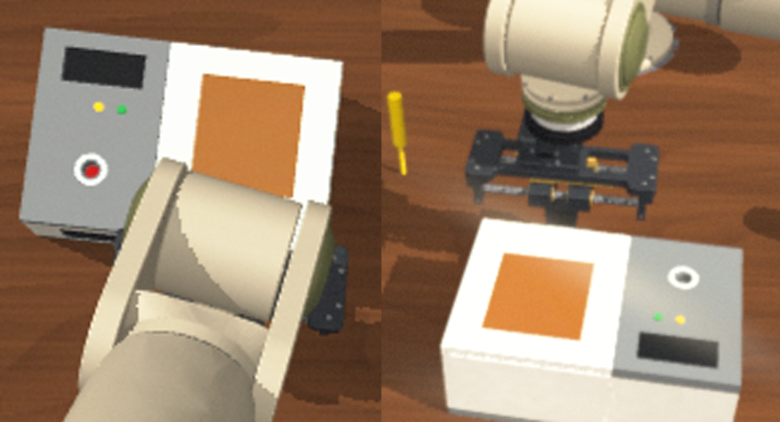

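>>> {"api": "apply_moves", "payload": {"motion": [[0.03, -0.003, 0, 0, -0.045, 0, 255], [0.03, -0.003, 0, 0, 0, 0, 255], [0.04, -0.003, 0, 0, 0, 0, 255], [0.04, -0.003, 0, 0, 0, 0, 255], [0.04, 0, 0, 0, 0, 0, 255]]}}

```text
time: 3.95
ee_pos: [0.5092, -0.031, 0.052]
tool_rot: [[0.069, 0.991, -0.113], [0.998, -0.068, 0.01], [0.003, -0.114, -0.994]]
contact_force: [-52.0, -13.4, 33.4]
opening: 0.0004
```

Position doesn't change under a hard push, so the drawer is at its stop. I'll back off, straighten and rise.

>>> {"api": "apply_moves", "payload": {"motion": [[-0.08, 0.008, 0, 0, 0, 0, 255], [-0.08, 0.008, 0, 0, -0.06, 0, 255], [-0.06, 0, 0, 0, -0.05, 0, 255], [0, 0, 0.14, 0, 0, 0, 255], [0, 0, 0.16, 0, 0, 0, 255]]}}

```text
time: 4.37
ee_pos: [0.4467, -0.0261, 0.1229]
tool_rot: [[0.069, 0.998, -0.008], [0.998, -0.069, 0.013], [0.013, -0.009, -1.0]]
contact_force: [1.8, -1.0, 0.9]
opening: 0.0004
```

>>> {"api": "apply_moves", "payload": {"motion": [[0, -0.12, 0.1, 0, 0, 0, 0], [0, -0.14, 0.1, 0, 0, 0, 0], [0, -0.14, 0.1, 0, 0, 0, 0], [0, -0.14, 0.06, 0, 0, 0, 0], [0, -0.14, 0, 0, 0, 0, 0]]}}

```text
time: 4.78
ee_pos: [0.4486, -0.1959, 0.2241]
tool_rot: [[0.059, 0.998, 0.009], [0.998, -0.059, 0.005], [0.005, 0.009, -1.0]]
contact_force: [0.7, 0.2, -0.5]
opening: 0.0318
```

Run:
```python
from h import *
t,d=capture("top"); np.save("pics/top2.npy",d)
cv2.imwrite("pics/top2.png",t)
a=cv2.resize(t[100:250,170:330],None,fx=3.5,fy=3.5,interpolation=cv2.INTER_CUBIC);cv2.imwrite("pics/a2.png",a)
s=ctrl.state(); print(s["ee_pos"],s["tool_rot"].round(3) if hasattr(s["tool_rot"],'round') else s["tool_rot"],s["contact_force"])
p,d=capture("wrist"); cv2.imwrite("pics/w2.png",p); c=get_calibration("wrist"); print({k:np.round(v,4).tolist() for k,v in c.items()})
```

```text
[ 0.44879819 -0.20139915  0.22287604] [[ 0.062  0.998  0.009]
 [ 0.998 -0.062  0.002]
 [ 0.003  0.009 -1.   ]] [ 0.02934984 -4.52926606 -0.07608732]
{'fx': 354.7032, 'fy': 354.7032, 'cx': 279.6617, 'cy': 212.6479, 'tool_from_camera': [[1.0, 0.0004, 0.0004, -0.0007], [0.0004, -0.9607, -0.2775, -0.0716], [0.0003, 0.2775, -0.9607, -0.1467], [0.0, 0.0, 0.0, 1.0]]}
```

View pics/a2.png

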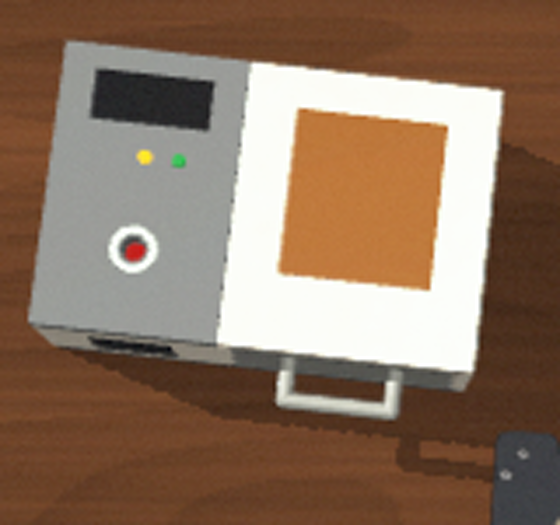

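View pics/w2.png

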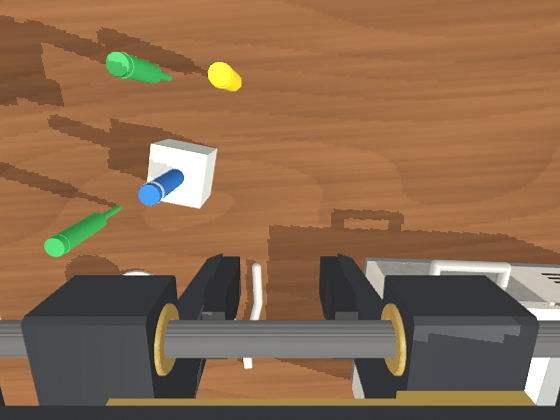

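Drawer looks shut flush, with the bar near crop (337,408). The wrist view shows the blue handle's top at about (150,195) in the stand.

```bash
cat >> h.py <<'E'
def wrist_px(u,v,z,pos,R):
    c=get_calibration("wrist"); T=np.array(c["tool_from_camera"])
    r=np.array([(u-c["cx"])/c["fx"],-(v-c["cy"])/c["fy"],-1.0])
    R=np.array(R); o=R@T[:3,3]+pos; r=R@(T[:3,:3]@r); return o+r*(z-o[2])/r[2]
E
python3 - <<'E'
from h import *
f=lambda x,y,z:w_from_px("top",170+x/3.5-.4,100+y/3.5-.4,z=z)
print("bar",f(337,407,.077))
p=cv2.imread("pics/w2.png")
pos=[0.44879819,-0.20139915,0.22287604]; R=[[.062,.998,.009],[.998,-.062,.002],[.003,.009,-1]]
hsv=cv2.cvtColor(p,cv2.COLOR_BGR2HSV); m=cv2.inRange(hsv,(100,120,60),(130,255,255))
ys,xs=np.nonzero(m); print(xs.min(),xs.max(),ys.min(),ys.max())
print(wrist_px(151,195,.122,pos,R), wrist_px(176,178,.056,pos,R))
q=[(155,140),(216,149),(202,207),(149,197)]
print([wrist_px(*a,.052,pos,R).round(4) for a in q])
cv2.imwrite("pics/w2c.png",cv2.resize(p[120:230,120:240],None,fx=5,fy=5,interpolation=cv2.INTER_CUBIC))
E
```

```text
bar [ 0.5260842  -0.03236259  0.077     ]
138 183 170 204
[ 0.43062413 -0.29295832  0.122     ] [ 0.43113907 -0.29348789  0.056     ]
[array([ 0.3971, -0.3082,  0.052 ]), array([ 0.4082, -0.2556,  0.052 ]), array([ 0.4604, -0.2746,  0.052 ]), array([ 0.4479, -0.322 ,  0.052 ])]
```

View pics/w2c.png

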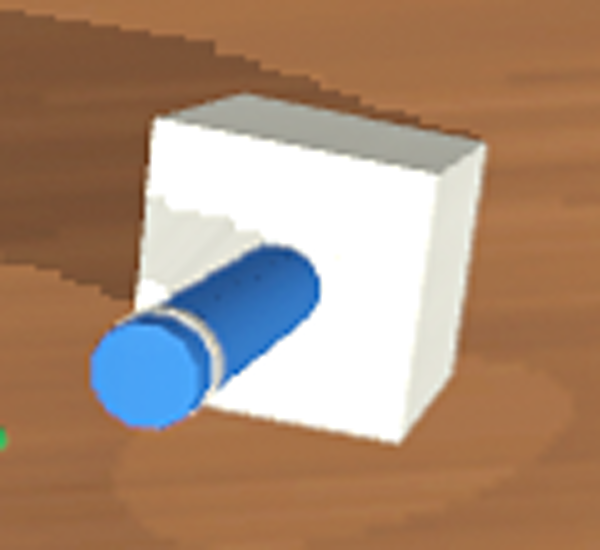

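>>> {"api": "apply_moves", "payload": {"motion": [[-0.024, -0.12, 0, 0, 0, 0, 130], [-0.024, -0.12, 0, 0, 0, 0, 130], [-0.024, -0.1, 0, 0, 0, 0, 130], [0, -0.02, 0, 0, 0, 0, 130], [0, 0, 0, 0, 0, 0, 130]]}}

```text
time: 5.3
ee_pos: [0.4311, -0.2912, 0.2213]
tool_rot: [[0.063, 0.998, 0.011], [0.998, -0.063, 0.004], [0.005, 0.011, -1.0]]
contact_force: [1.2, 0.5, -0.5]
opening: 0.0433
```

>>> {"api": "apply_moves", "payload": {"motion": [[0, -0.008, 0, -0.004, 0.01, 0, 130], [0, 0, -0.15, 0, 0, 0, 130], [0, 0, -0.15, 0, 0, 0, 130], [0, 0, -0.12, 0, 0, 0, 130], [0, 0, 0, 0, 0, 0, 130]]}}

```text
time: 5.72
ee_pos: [0.434, -0.2883, 0.1153]
tool_rot: [[0.058, 0.998, 0.004], [0.998, -0.058, -0.006], [-0.005, 0.005, -1.0]]
contact_force: [-1.0, 0.3, -0.3]
opening: 0.0428
```

>>> {"api": "apply_moves", "payload": {"motion": [[-0.012, -0.02, -0.05, 0, 0, 0, 130], [0, 0, -0.05, 0, 0, 0, 130], [0, 0, -0.04, 0, 0, 0, 130], [0, 0, -0.015, 0, 0, 0, 130], [0, 0, 0, 0, 0, 0, 130]]}}

```text
time: 6.13
ee_pos: [0.4345, -0.2897, 0.0796]
tool_rot: [[0.052, 0.999, 0.006], [0.999, -0.052, -0.008], [-0.008, 0.007, -1.0]]
contact_force: [-0.4, -0.0, 0.4]
opening: 0.0433
```

>>> {"api": "apply_moves", "payload": {"motion": [[-0.014, -0.015, -0.01, 0.008, 0.006, 0, 130], [0, 0, 0, 0, 0, 0, 130], [0, 0, 0, 0, 0, 0, 130], [0, 0, 0, 0, 0, 0, 130], [0, 0, 0, 0, 0, 0, 130]]}}

```text
time: 6.55
ee_pos: [0.4322, -0.2944, 0.0803]
tool_rot: [[0.051, 0.999, 0.003], [0.999, -0.051, -0.003], [-0.003, 0.003, -1.0]]
contact_force: [0.6, 0.3, -0.8]
opening: 0.0436
```

Run:
```python
from h import *
s=ctrl.state(); print(np.round(s["ee_pos"],4),np.round(s["tool_rot"],3))
p,d=capture("wrist"); cv2.imwrite("pics/w3.png",p)
```

```text
[ 0.4322 -0.2944  0.0803] [[ 0.051  0.999  0.003]
 [ 0.999 -0.051 -0.003]
 [-0.003  0.003 -1.   ]]
```

View pics/w3.png

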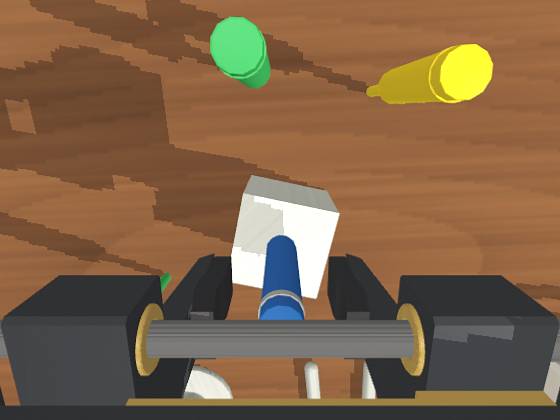

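The blue handle (about (283,270)) is centred between the open fingers. Closing.

>>> {"api": "apply_moves", "payload": {"motion": [[-0.004, 0, -0.012, 0, 0, 0, 255], [0, 0, 0, 0, 0, 0, 255], [0, 0, 0, 0, 0, 0, 255], [0, 0, 0, 0, 0, 0, 255], [0, 0, 0, 0, 0, 0, 255]], "squeeze": 40}}

```text
time: 7.02
ee_pos: [0.431, -0.2945, 0.0772]
tool_rot: [[0.051, 0.999, 0.003], [0.999, -0.051, -0.003], [-0.003, 0.003, -1.0]]
contact_force: [0.1, 0.9, 1.0]
opening: 0.0147
```

>>> {"api": "apply_moves", "payload": {"motion": [[0, 0, 0, 0, 0, 0, 255], [0, 0, 0, 0, 0, 0, 255], [0, 0, 0.03, 0, 0, 0, 255], [0, 0, 0.06, 0, 0, 0, 255], [0, 0, 0.08, 0, 0, 0, 255]]}}

```text
time: 7.43
ee_pos: [0.4296, -0.293, 0.1184]
tool_rot: [[0.051, 0.999, -0.003], [0.999, -0.051, 0.003], [0.003, -0.003, -1.0]]
contact_force: [-0.3, 0.3, -0.3]
opening: 0.0149
```

>>> {"api": "apply_moves", "payload": {"motion": [[0, 0, 0.12, 0, 0, 0, 255], [0, 0, 0.12, 0, 0, 0, 255], [0, 0, 0.12, 0, 0, 0, 255], [0, 0, 0.08, 0, 0, 0, 255], [0, 0, 0, 0, 0, 0, 255]]}}

```text
time: 7.85
ee_pos: [0.4291, -0.2923, 0.2389]
tool_rot: [[0.051, 0.999, 0.001], [0.999, -0.051, -0.0], [-0.0, 0.001, -1.0]]
contact_force: [-0.8, 0.3, -0.1]
opening: 0.0153
```

>>> {"api": "apply_moves", "payload": {"motion": [[0.05, 0.12, 0, 0, 0, 0, 255], [0.06, 0.13, 0, 0, 0, 0, 255], [0.06, 0.13, 0, 0, 0, 0, 255], [0.06, 0.13, 0, 0, 0, 0, 255], [0.06, 0.13, 0, 0, 0, 0, 255]]}}

```text
time: 8.27
ee_pos: [0.5007, -0.1316, 0.2382]
tool_rot: [[0.062, 0.998, 0.0], [0.998, -0.062, -0.002], [-0.002, 0.0, -1.0]]
contact_force: [1.2, -0.2, -0.1]
opening: 0.0148
```

>>> {"api": "apply_moves", "payload": {"motion": [[0.06, 0.13, 0, 0, 0, 0, 255], [0.06, 0.13, 0, 0, 0, 0, 255], [0.06, 0.13, 0, 0, 0, 0, 255], [0.06, 0.13, 0, 0, 0, 0, 255], [0.06, 0.13, 0, 0, 0, 0, 255]]}}

```text
time: 8.68
ee_pos: [0.576, 0.0404, 0.2344]
tool_rot: [[0.063, 0.998, -0.006], [0.998, -0.063, -0.001], [-0.001, -0.006, -1.0]]
contact_force: [0.4, -0.4, -0.4]
opening: 0.0148
```

>>> {"api": "apply_moves", "payload": {"motion": [[0.06, 0.08, 0, 0, 0, 0, 255], [0.06, 0.08, -0.04, 0, 0, 0, 255], [0.02, 0.02, -0.05, 0, 0, 0, 255], [0, 0, 0, 0, 0, 0, 255], [0, 0, 0, 0, 0, 0, 255]]}}

```text
time: 9.1
ee_pos: [0.6116, 0.0948, 0.206]
tool_rot: [[0.054, 0.998, -0.013], [0.999, -0.054, 0.0], [-0.0, -0.013, -1.0]]
contact_force: [0.4, 0.6, -0.4]
opening: 0.015
```

Run:
```python
from h import *
for i in range(1):
    s=ctrl.state(); print(np.round(s["ee_pos"],4),np.round(s["tool_rot"],4).tolist(),np.round(s["contact_force"],2))
    p,d=capture("wrist"); cv2.imwrite("pics/w4.png",p); np.save("pics/w4.npy",d)
t,_=capture("scene"); cv2.imwrite("pics/s4.png",t); cv2.imwrite("pics/s4c.png",cv2.resize(t[120:300,230:400],None,fx=3.3,fy=3.3,interpolation=cv2.INTER_CUBIC))
```

```text
[0.6116 0.0948 0.206 ] [[0.0541, 0.9985, -0.0125], [0.9985, -0.0541, 0.0003], [-0.0004, -0.0125, -0.9999]] [ 0.42  0.56 -0.36]
```

View pics/w4.png

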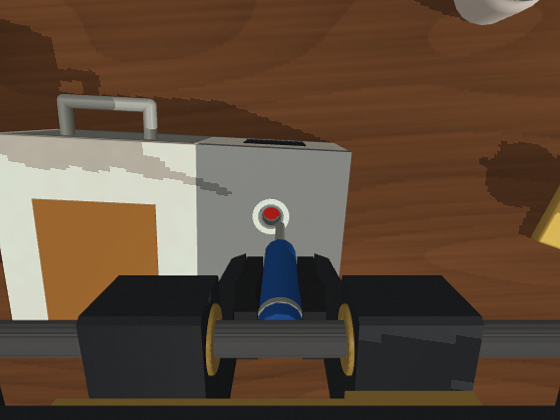

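View pics/s4c.png

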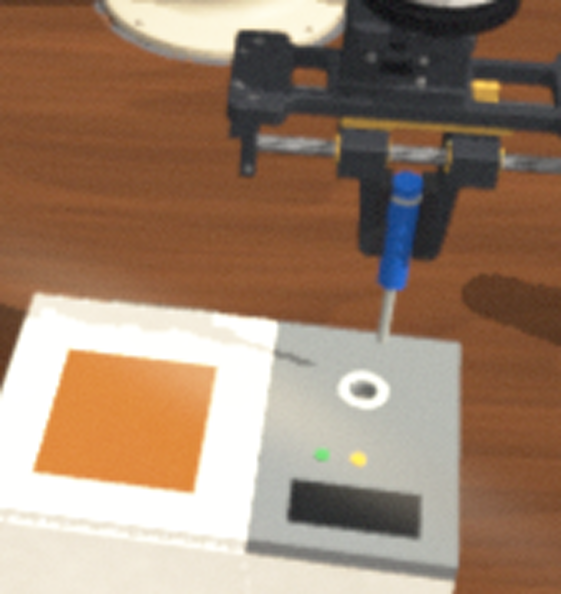

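Run:
```python
from h import *
p=cv2.imread("pics/w4.png"); cv2.imwrite("pics/w4c.png",cv2.resize(p[190:290,230:330],None,fx=6,fy=6,interpolation=cv2.INTER_CUBIC))
```

```text
(no output)
```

View pics/w4c.png

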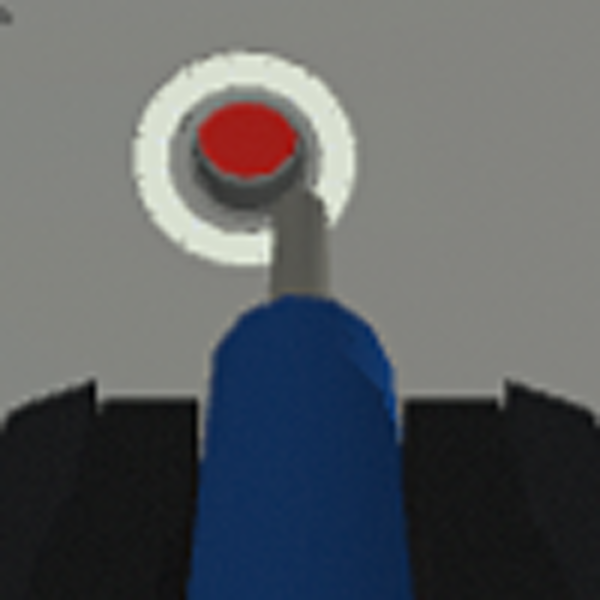

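Run:
```python
from h import *
pos=np.array([0.6116,0.0948,0.206]); R=np.array([[0.0541,0.9985,-0.0125],[0.9985,-0.0541,0.0003],[-0.0004,-0.0125,-0.9999]])
print("hole w",wrist_px(270.3,215.9,.1,pos,R))
tz=(pos+R@[0,0,.0702])[2]
t=wrist_px(279.5,222.9,tz,pos,R); print("tip w",t,"nominal",pos+R@[0,0,.0702],"tool frame",R.T@(t-pos))
for P in (t,):
  c=get_calibration("scene");q=c["camera_from_world"]@np.r_[P,1]; u,v=c["cx"]+c["fx"]*q[0]/-q[2], c["cy"]-c["fy"]*q[1]/-q[2]
  print("scene crop px",(u-230)*3.3,(v-120)*3.3)
print(w_from_px("scene",230+383/3.3-.4,120+340/3.3-.4,z=tz), "hole scene",w_from_px("scene",230+363/3.3-.4,120+389/3.3-.4,z=.1))
```

```text
hole w [0.61374676 0.08690877 0.1       ]
tip w [0.60858761 0.09408043 0.13580702] nominal [0.6107225  0.09482106 0.13580702] tool frame [-0.00085339 -0.00209153  0.0702234 ]
scene crop px 377.63721948683065 338.47816503768183
[0.60859324 0.09635869 0.13580702] hole scene [0.61254521 0.08873629 0.1       ]
```

>>> {"api": "apply_moves", "payload": {"motion": [[0.015, -0.03, 0, 0, -0.012, 0, 255], [0, 0, -0.03, 0, 0, 0, 255], [0, 0, -0.03, 0, 0, 0, 255], [0, 0, 0, 0, 0, 0, 255], [0, 0, 0, 0, 0, 0, 255]]}}

```text
time: 9.62
ee_pos: [0.6149, 0.0815, 0.1923]
tool_rot: [[0.061, 0.998, 0.005], [0.998, -0.061, -0.0], [-0.0, 0.005, -1.0]]
contact_force: [0.3, -0.7, -1.1]
opening: 0.0149
```

Run:
```python
from h import *
s=ctrl.state(); print(np.round(s["ee_pos"],4),np.round(s["tool_rot"],4).tolist(),np.round(s["contact_force"],2))
p,d=capture("wrist"); t,_=capture("scene"); np.savez("pics/st5.npz",pos=s["ee_pos"],R=s["tool_rot"])
a=cv2.resize(p[190:290,230:330],None,fx=4,fy=4,interpolation=cv2.INTER_CUBIC)
b=cv2.resize(t[180:280,290:390],None,fx=4,fy=4,interpolation=cv2.INTER_CUBIC)
cv2.imwrite("pics/ws5.png",np.hstack([a,b]))
```

```text
[0.6149 0.0815 0.1923] [[0.0608, 0.9981, 0.0048], [0.9981, -0.0608, -0.0004], [-0.0001, 0.0048, -1.0]] [ 0.33 -0.72 -1.06]
```

View pics/ws5.png

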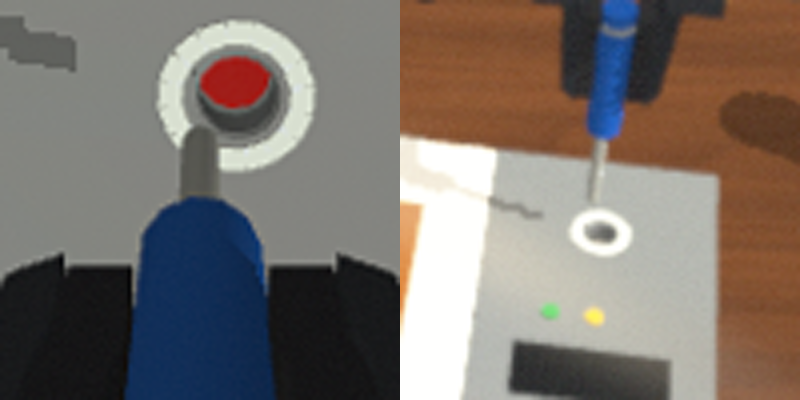

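```bash
cat > m.py <<'E'
import sys
from h import *
def meas(npz,ring,tip):
    z=np.load(npz); pos,R=z["pos"],z["R"]
    h=wrist_px(*ring,.1,pos,R); tz=(pos+R@[0,0,.0702])[2]; t=wrist_px(*tip,tz,pos,R)
    print("hole",h.round(4),"tip",t.round(4),"nom",(pos+R@[0,0,.0702]).round(4),"shift",(h-t)[:2].round(4),"units",((h-t)[:2]/.25).round(3))
E
python3 -c "
from m import *
meas('pics/st5.npz',(288.6,213.4),(279.4,223.4))
a=w_from_px('scene',290+595/4-100-.4,180+202/4-.4,z=.1221);b=w_from_px('scene',290+602/4-100-.4,180+232/4-.4,z=.1);print(a,b,b-a)"
```

```text
hole [0.6137 0.0871 0.1   ] tip [0.6135 0.0806 0.1221] nom [0.6153 0.0815 0.1221] shift [0.0003 0.0064] units [0.001 0.026]
[0.61536076 0.08388145 0.1221    ] [0.61280618 0.08967643 0.1       ] [-0.00255458  0.00579498 -0.0221    ]
```

>>> {"api": "apply_moves", "payload": {"motion": [[-0.001, 0.024, 0, 0, 0.005, 0, 255], [0, 0, 0, 0, 0, 0, 255], [0, 0, 0, 0, 0, 0, 255], [0, 0, 0, 0, 0, 0, 255], [0, 0, 0, 0, 0, 0, 255]]}}

```text
time: 10.13
ee_pos: [0.6149, 0.0891, 0.1932]
tool_rot: [[0.059, 0.998, 0.0], [0.998, -0.059, -0.0], [-0.0, 0.0, -1.0]]
contact_force: [-0.2, -0.1, -0.5]
opening: 0.015
```

>>> {"api": "apply_moves", "payload": {"motion": [[0, 0, -0.02, 0, 0, 0, 255], [0, 0, -0.02, 0, 0, 0, 255], [0, 0, -0.01, 0, 0, 0, 255], [0, 0, 0, 0, 0, 0, 255], [0, 0, 0, 0, 0, 0, 255]]}}

```text
time: 10.55
ee_pos: [0.6147, 0.0891, 0.1789]
tool_rot: [[0.059, 0.998, -0.0], [0.998, -0.059, -0.0], [-0.0, -0.0, -1.0]]
contact_force: [0.3, 0.6, -0.3]
opening: 0.015
```

```bash
cat > look.py <<'E'
import sys
from h import *
n=sys.argv[1]
s=ctrl.state(); print(np.round(s["ee_pos"],4),np.round(s["tool_rot"],4).tolist(),np.round(s["contact_force"],2))
p,d=capture("wrist"); t,_=capture("scene"); np.savez(f"pics/st{n}.npz",pos=s["ee_pos"],R=s["tool_rot"])
a=cv2.resize(p[190:290,230:330],None,fx=4,fy=4,interpolation=cv2.INTER_CUBIC)
b=cv2.resize(t[180:280,290:390],None,fx=4,fy=4,interpolation=cv2.INTER_CUBIC)
cv2.imwrite(f"pics/ws{n}.png",np.hstack([a,b]))
E
python3 look.py 6
```

```text
[0.6147 0.0891 0.1789] [[0.0593, 0.9982, -0.0003], [0.9982, -0.0593, -0.0004], [-0.0004, -0.0003, -1.0]] [ 0.3   0.56 -0.33]
```

View pics/ws6.png

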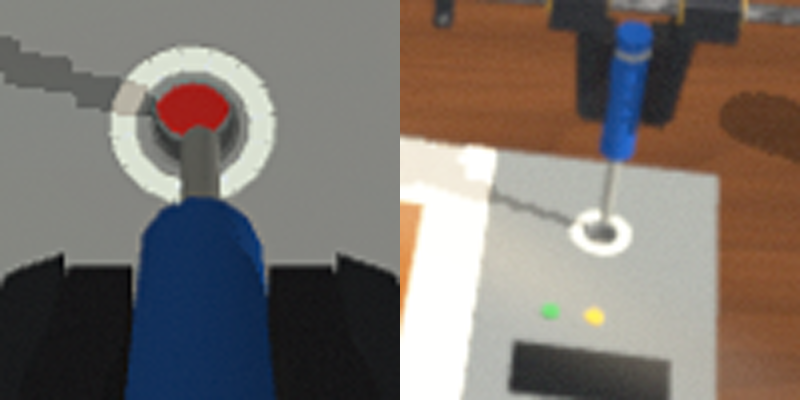

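```bash
python3 -c "
from m import *
meas('pics/st6.npz',(230+193/4-.4,190+126/4-.4),(279.4,223.4))
a=w_from_px('scene',190+608/4-.4,180+222/4-.4,z=.1087);b=w_from_px('scene',190+602/4-.4,180+232/4-.4,z=.1);print(a,b,b-a)"
```

```text
hole [0.6141 0.0871 0.1   ] tip [0.6129 0.0883 0.1087] nom [0.6147 0.0891 0.1087] shift [ 0.0011 -0.0011] units [ 0.005 -0.004]
[0.61465136 0.09147652 0.1087    ] [0.61280618 0.08967643 0.1       ] [-0.00184518 -0.00180008 -0.0087    ]
```

>>> {"api": "apply_moves", "payload": {"motion": [[0, -0.006, 0, 0, 0, 0, 255], [0, 0, -0.02, 0, 0, 0, 255], [0, 0, -0.02, 0, 0, 0, 255], [0, 0, 0, 0, 0, 0, 255], [0, 0, 0, 0, 0, 0, 255]]}}

```text
time: 11.07
ee_pos: [0.615, 0.0873, 0.1684]
tool_rot: [[0.06, 0.998, 0.001], [0.998, -0.06, -0.0], [-0.0, 0.001, -1.0]]
contact_force: [-0.9, -0.0, -0.0]
opening: 0.0146
```

```bash
python3 look.py 7
```

```text
[0.615  0.0873 0.1684] [[0.0595, 0.9982, 0.0009], [0.9982, -0.0595, -0.0004], [-0.0004, 0.0009, -1.0]] [-0.86 -0.04 -0.02]
```

View pics/ws7.png

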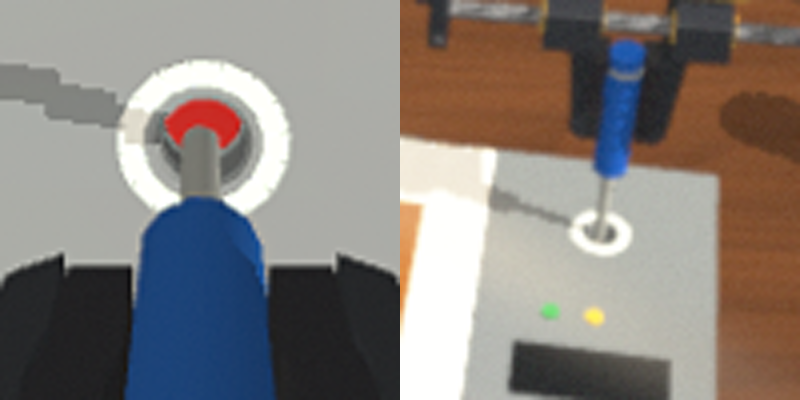

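Tip is at deck height, inside the ring centre to within about 1 mm. Descending.

>>> {"api": "apply_moves", "payload": {"motion": [[0.002, 0, -0.02, 0, 0, 0, 255], [0, 0, -0.02, 0, 0, 0, 255], [0, 0, -0.01, 0, 0, 0, 255], [0, 0, 0, 0, 0, 0, 255], [0, 0, 0, 0, 0, 0, 255]]}}

```text
time: 11.58
ee_pos: [0.6159, 0.0874, 0.1552]
tool_rot: [[0.059, 0.998, 0.002], [0.998, -0.059, -0.001], [-0.0, 0.002, -1.0]]
contact_force: [-0.3, -0.1, 1.2]
opening: 0.015
```

>>> {"api": "apply_moves", "payload": {"motion": [[0, 0, -0.012, 0, 0, 0, 255], [0, 0, 0, 0, 0, 0, 255], [0, 0, 0, 0, 0, 0, 255], [0, 0, 0, 0, 0, 0, 255], [0, 0, 0, 0, 0, 0, 255]]}}

```text
time: 12.0
ee_pos: [0.616, 0.0874, 0.1532]
tool_rot: [[0.059, 0.998, 0.004], [0.998, -0.059, -0.001], [-0.001, 0.004, -1.0]]
contact_force: [-0.7, -0.7, 2.7]
opening: 0.015
```

>>> {"api": "apply_moves", "payload": {"motion": [[0, 0, -0.012, 0, 0, 0, 255], [0, 0, -0.012, 0, 0, 0, 255], [0, 0, -0.012, 0, 0, 0, 255], [0, 0, -0.012, 0, 0, 0, 255], [0, 0, -0.012, 0, 0, 0, 255]]}}

```text
time: 12.42
ee_pos: [0.6186, 0.0873, 0.1502]
tool_rot: [[0.059, 0.998, 0.021], [0.998, -0.059, -0.002], [-0.001, 0.021, -1.0]]
contact_force: [-4.7, 0.2, 19.9]
opening: 0.015
```

>>> {"api": "apply_moves", "payload": {"motion": [[-0.01, 0, -0.004, 0, 0.02, 0, 255], [0, 0, -0.006, 0, 0, 0, 255], [0, 0, -0.006, 0, 0, 0, 255], [0, 0, -0.006, 0, 0, 0, 255], [0, 0, -0.006, 0, 0, 0, 255]]}}

```text
time: 12.83
ee_pos: [0.6175, 0.0873, 0.1505]
tool_rot: [[0.058, 0.998, 0.01], [0.998, -0.058, -0.003], [-0.003, 0.011, -1.0]]
contact_force: [-5.7, -0.5, 15.0]
opening: 0.0147
```

```bash
python3 look.py 8; python3 -c "
from h import *
s=ctrl.state();print(s['contact_force'],s['opening'],s['time'])"
```

```text
[0.6175 0.0873 0.1505] [[0.0584, 0.9982, 0.0103], [0.9983, -0.0583, -0.0033], [-0.0027, 0.0105, -0.9999]] [-5.7  -0.49 14.97]
[-5.35522338  0.47524936 15.75496784] 0.014598105025756366 12.9333
```

View pics/ws8.png

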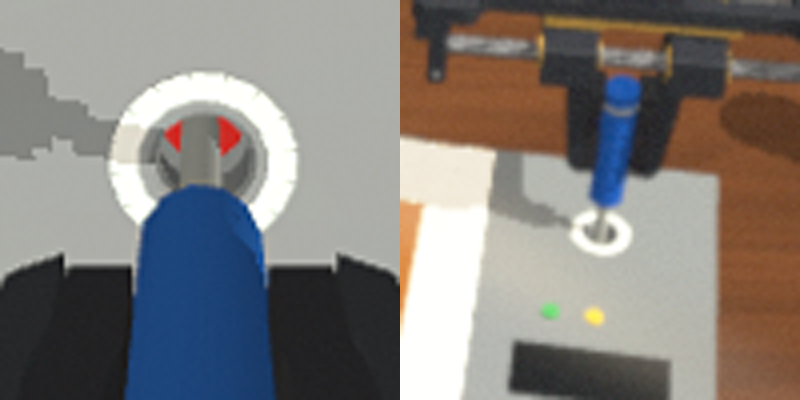

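Run:
```python
from h import *
for i in range(8):
    t,_=capture("top" if i<7 else "scene")
    if i==0: cv2.imwrite("pics/top9.png",t)
    s=ctrl.state(); print(round(s["time"],2),np.round(s["contact_force"],1),np.round(s["ee_pos"],4),round(s["opening"],4))
cv2.imwrite("pics/sc9.png",t)
```

```text
12.98 [-4.1 -0.3 14. ] [0.6174 0.0873 0.1505] 0.0152
13.03 [-4.2 -0.3 14.3] [0.6174 0.0874 0.1505] 0.015
13.08 [-4.9  0.6 14.1] [0.6174 0.0873 0.1505] 0.0151
13.13 [-5.2 -0.1 14.1] [0.6174 0.0874 0.1505] 0.0149
13.18 [-5.4 -0.6 14.9] [0.6174 0.0873 0.1505] 0.0154
13.23 [-5.4 -0.2 14.1] [0.6174 0.0873 0.1505] 0.0149
13.28 [-5.  -0.2 14. ] [0.6174 0.0873 0.1505] 0.0151
13.33 [-4.7 -0.5 14.5] [0.6174 0.0873 0.1505] 0.015
```

View pics/top9.png

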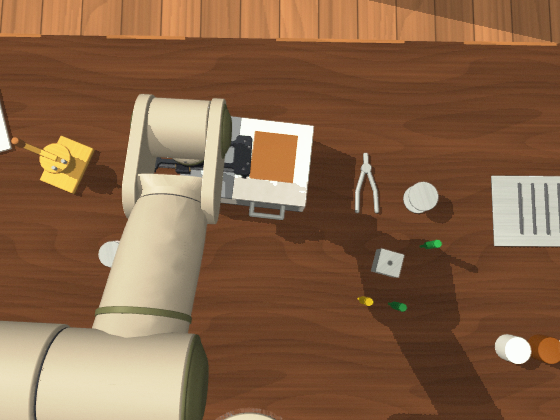

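View pics/sc9.png

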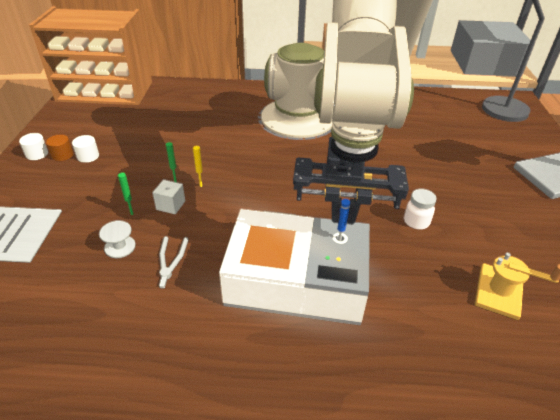

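The drawer is still shut, with the bar at (267,212) in the top view, and the stand is empty. The jar, reel and pliers haven't moved. The push is steady at about 14 N, so I'm handing in.

```bash
python3 -c "
from h import *
print(ctrl.sign_off()); s=ctrl.state(); print(s['time'],s['contact_force'],s['opening'])"
```

```text
the job is handed in; nothing more can be done
None
the job is handed in; nothing more can be done
```

I pushed the drawer shut against its stop and took the blue stylus out of its stand. I then lowered its tip through the hole and pressed the red button down. The job was handed in at about 13.3 s, with the stylus still gripped and pressing.

**What the last checks showed:**
- **Push:** it held steady at about 14 N vertical for 0.35 s. The button needs 4 N at its stop, and the tool height also matches a fully pressed button.
- **Grip:** the fingers stayed at 15 mm on the handle.
- **Drawer:** the bar measured within about 1.5 mm of its expected shut position right after the push, and it still looked shut in the last top view.
- **Other objects:** in the last pictures the jar, reel and pliers looked to be where they started.

**What disagreed or is less certain:**
- **Sideways load:** the stylus carries about 5 N sideways and leans slightly, so the shank probably touches the edge of the hole.
- **Tip position:** the wrist and scene cameras differed by about 3 mm on it along x, with the tip still visibly inside the hole.
- **Hard push on the drawer:** the closing push peaked at 52 N along x (about 63 N in all) through the fingertips. That is above the 40 N limit for the arm and gripper body, but I only meant the fingers to touch the bar.

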